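Clamp an edge strip to a panel with a one-hand bar clamp

ROBOT

A 6-joint arm with a two-finger parallel gripper is mounted at the origin on the work surface. World frame = base frame: x ahead of the robot, y to its left, z up, the work surface at z = 0. Lengths are in m, angles in rad, forces in N, time in s.
With the tool pointing down it reaches from about 0.425 to 0.925 m from the base axis. Payload 12.5 kg.
Tool frame: the origin (TCP) lies at the very end of the fingers, on their centre line; the grasp point (between the pads) lies arm.grasp_offset behind it (arm.grasp_offset is the distance from the TCP to the grasp point, in m); z points along the fingers, y is the line along which they close (so a half turn about z gives the same grasp; the last joint's range is limited). The gripper opens to 85 mm and grips with 20 to 120 N. Pads are 22 mm wide; open, the fingers measure 114 mm over their backs; the gripper's body (76 mm by 85 mm) begins 54 mm behind the grasp point. The pads swing forward as they close: fully open they stand 13 mm farther back than shut.
Start: joints at [1.141, 0.491, 1.559, -0, 1.092, -0.106], TCP at [0.199, 0.593, 0.231] pointing down, gripper open.
Joint ranges: [-3.1, 3.1], [-0.84, 2.19], [0.05, 2.79], [-1.13, 4.28], [0.06, 2.93], [-2.69, 2.69]. Speed limits (rad/s): [2.22, 2.22, 2.79, 3.14, 3.14, 3.14].

INTERFACE

Orientations are given as a rotation vector (axis times angle).
In Python, from workcell import status, eyes, job, arm gives the robot as it stands. The module is installed in compiled form; this text tells all that it offers.
- The arm moves only by the tool send_rows, never from a script. Its argument "series" is a list that holds one entry, the list of rows, each a list of 7 numbers: the shift along the tool's x, y, z in m, then the turn, a rotation vector about the tool's x, y, z in degrees, then the gripper's target within -1 to 1 (fully open at 1, half-way at 0, shut at -1). A call has 1 to 8 rows; each row shifts and turns the commanded pose from where the row before left it, along the tool's axes as they then stand; what a row does not reach is not made up. A row lasts 1/8 s, in which the tool goes at most 62.5 mm and 10.7 degrees, less where a joint would pass 70% of its speed; a pose out of reach is approached as far as the arm can. A call is refused whole if a number of a shift passes 0.0625 or a number of a turn 10.7, either way. A call with a gripper value outside its range is refused whole. The fingers move at their own pace and stop on an object; the grip force is fixed at half the most. Time passes only in rows, so rows that do not move let the fingers close. It gives the time, the measured TCP pose, the force, the opening and the grip force at its end, in the units of the state.
- status.read_state(): the state, without advancing time (a new reading comes with each control period).
- eyes.read_camera(name): name is "side" or "top"; returns (picture, depth): 480x640x3 uint8, red, green, blue; 480x640 float32, m along the optical axis (not along the pixel's ray), 0 where there is no reading.
- eyes.calibration(name): a dict with "vertical_fov" (degrees; the focal length in pixels is half the picture's height over the tangent of half this angle, whatever the lens; pixels are square), "cx", "cy" (the principal point, pixels), "k1" (the pictures are not rectified: a ray, as slopes to the right and down, at radius r is drawn at 1 + k1 r^2 times it, then the intrinsics apply), "origin" and "orientation" of the camera in the world. Camera axes: x right, y up, looking along -z (the intrinsics and any distortion apply to the point x, -y, -z); pixel columns grow to the right and rows downward; lengths in m; the calibration is good to about 2 mm. A picture is of the moment at which its call begins. calibration takes no time and is no camera call.
- job.job_done(): hands the job in; it is judged then, once.
The state is a dict: "t": time; "q": joint angles; "qd": joint speeds; "joint_efforts": joint torques, N m; "ee_pos": TCP position; "eef_rot": TCP orientation; "ft_force": force on the tool from outside, world axes, zero at the start; "moment": the same for the moment, N m; "grip_width": opening from 0.0 (shut) to 1.0 (fully open); "grasp_force": force on a finger pad.
Only numpy, scipy, OpenCV 4.12 (cv2) and the standard library are available. Lean on these libraries where they do the work, as an engineer would, in place of code of your own. Each camera call takes 0.05 s, during which the arm holds its last target. There are 200 camera calls.

TASK

Stand the long wooden strip on the bench along the panel's free edge, in the open clamp, slide it along until its end meets the steel end stop, and let go of it. Then squeeze the clamp's trigger again and again until the sliding jaw grips the strip firmly, but gently enough not to crush the wood. Move the jaw only by the trigger, keep the strip upright and flush, and leave everything else on the bench where it is.

Things in the scene. Friction and masses are not known exactly. Their poses are not given: they have to be found in the camera images.
- clamp: One-hand bar clamp lying on its side, fixed to the bench. Its frame (X, Y, Z up; all in mm): origin on the bench under the black housing (X -28 to 14, Y -18 to 18, 48 high). Black handle from the housing along -Y to Y -112, X -24 to -8, Z 8 to 42. A toothed bar, 22 high, runs along X at Y 0; its tail leaves the housing to X -40 and, as the jaw closes, to X -100. Fixed jaw along +Y, X -20 to 0, 26 high; the panel lies against it.
- end_stop (a point): Middle of the face of the fixed steel end stop, at clamp (92, 20, 20): an upright plate, X 83 to 101, 40 high, its face looking to +Y. Beside it the fixed panel, a blue-grey skimmed board 22 thick lying flat, fills X 1 to 81, Y 25 to 175; its free edge is at X 81.
- strip_home (a point): Point on the bench at clamp (92, 80, 0), axes as the clamp's: where the centre of the strip's underside belongs, its long side (along Y) flush on the panel's edge and its end on the end stop.
- handle_grip (a point): Point on the handle's outer face, at clamp (-24, -75, 28); the face looks to -X.
- trigger_grip (a point): Outermost point, at rest, of the trigger's round finger bulge (upright, radius 8, Z 11 to 43), about clamp (32, -76, 27), looking to +X. Squeezed towards the handle (-X) it travels 21 mm to a hard stop, and a spring returns it. Handle and bulge measure 57 mm over both at rest, 36 at the stop.
- trigger: Grey trigger, 12 thick, 88 long along Y (Y -100 to -12), 30 high, sliding along X beside the handle; origin on the bulge's axis, Z 27. A full squeeze draws the jaw 15 mm (its first 3 to 5 mm idle; the very first squeeze 5 to 20 mm); the jaw stays when it returns. It takes about 15 N while the jaw runs free, and 1 N more per newton of jaw pressure: 21 to 27 N is a firm grip; past 29 N the pad bottoms and the wood is soon crushed.
- pad: Rubber pad of the sliding jaw, 40 wide, Z 4 to 20; origin at the middle of its face, which looks to -X and starts at clamp X 135 to 153, Y 80, Z 12. It is sprung (1 N per mm) and gives up to 14 mm, then bottoms hard.
- jaw: The sliding jaw (28 high, Y -11 to 101, behind the pad) with its bar and pad. Origin on the clamp's origin when fully open (pad face at X 153), shifting to -X with the jaw. 11 N of friction holds it in place. Not to be pushed or pulled by hand.
- strip: Long pale wooden strip, 22 wide (x), 120 long (y), 52 high, about 0.06 to 0.13 kg, standing on its narrow edge with the top edges slightly rounded; origin at the centre of its underside. Either end may go to the stop.
- offcut: Short pale wooden block 36 x 70 x 34: a bystander, shorter and lower than the strip; origin under its centre.
- tin: Closed tin, 72 diameter, 85 high: bystander.
- trowel: Plasterer's steel trowel, blade 115 x 240, wooden handle on top, 65 high: bystander.
- tape: Tape measure, 65 x 32 x 60: bystander.
- sander: Cork sanding block with a wooden grip, 110 x 55 x 42: bystander.
- filling_knife: Filling knife lying flat: bystander.
- tub: White open tub, 110 diameter, 75 high: bystander.
Not all that is in view belongs to the job. Leave any orange or turquoise look-alike of the strip alone.

How it is judged:
By the outcome, as a careful person would: the job done as asked, in the order asked, and still so for the second after the job is handed in, with the robot touching nothing.
It also fails if it takes over 64 s, if anything falls off the work surface, if the arm or the gripper's body presses on something with over 40 N, if the wrist force passes 120 N, or if a joint passes its speed limit or range.

## Working session

There is one attempt and no reset: what is moved stays moved. The work goes in short steps, Python scripts to look and compute and a tool call to move; the robot and the scene stay as the last step left them, time stands still between calls to the robot, and variables do not carry over. Pictures are saved under pics/ and viewed, at most 10 in all, crops included, and the job is handed in when it is done.

Besides the shell and the picture viewer there is one more tool, called after "Call:" by a JSON object that holds its "api" and its "payload", one argument or row to a line. send_rows: Moves the arm, as the interface text tells. Its arguments: {"type":"object","properties":{"series":{"type":"array"}},"required":["series"]}

```bash
mkdir -p pics
cat > h.py <<'E'
import numpy as np,cv2
from scipy.spatial.transform import Rotation as R
from workcell import status,eyes,job,arm
def cam(n):
    c=eyes.calibration(n);f=240/np.tan(np.radians(c['vertical_fov'])/2)
    o=np.array(c['orientation'],float)
    M=o if o.shape==(3,3) else (R.from_rotvec(o).as_matrix() if o.size==3 else R.from_quat(o).as_matrix())
    return c,f,M,np.array(c['origin'])
def slopes(n,uv):
    c,f,M,O=cam(n);uv=np.atleast_2d(np.array(uv,float))
    d=(uv-[c['cx'],c['cy']])/f;s=d.copy()
    for _ in range(20): s=d/(1+c['k1']*(s**2).sum(1,keepdims=True))
    return s
def ray(n,uv):
    c,f,M,O=cam(n);s=slopes(n,uv)
    return O,np.c_[s[:,0],-s[:,1],-np.ones(len(s))]@M.T
def onz(n,uv,z):
    O,D=ray(n,uv);return O+D*((z-O[2])/D[:,2])[:,None]
def cloud(n,dep):
    v,u=np.mgrid[:480,:640];O,D=ray(n,np.c_[u.ravel(),v.ravel()])
    P=O+D*dep.ravel()[:,None];P[dep.ravel()==0]=np.nan;return P.reshape(480,640,3)
def proj(n,P):
    c,f,M,O=cam(n);p=(np.atleast_2d(P)-O)@M
    s=np.c_[p[:,0]/-p[:,2],-p[:,1]/-p[:,2]];s=s*(1+c['k1']*(s**2).sum(1,keepdims=True))
    return s*f+[c['cx'],c['cy']]
def snap(name):
    im,d=eyes.read_camera(name);np.savez(f'{name}.npz',im=im,d=d);return im,d
E
python3 - <<'E'
from h import *
for n in('top','side'):
    im,d=snap(n);cv2.imwrite(f'pics/{n}0.png',im[:,:,::-1]);print(eyes.calibration(n),(d==0).mean())
print(status.read_state(),arm.grasp_offset)
E
```

```text
{'vertical_fov': 53.37554863544422, 'cx': 329.6585745184661, 'cy': 241.26311843856791, 'k1': 0.04486550430602588, 'origin': array([ 0.44769842, -0.0017293 ,  1.19567666]), 'orientation': array([ 0.02659303, -0.04740223, -1.55052854])} 0.0040494791666666665
{'vertical_fov': 48.76392024935732, 'cx': 319.7991473864698, 'cy': 234.34895449770403, 'k1': 0.039081980916724456, 'origin': array([ 0.38966987, -1.37989665,  0.80382101]), 'orientation': array([ 1.06160203, -0.04294555, -0.06973051])} 0.004134114583333333
{'t': 0.1, 'q': array([ 1.14143082e+00,  4.91528822e-01,  1.55939935e+00,  1.28463507e-05,
        1.09168863e+00, -1.05587573e-01]), 'qd': array([-2.25507010e-03, -1.74180295e-03, -1.88507528e-03, -4.49569399e-04,
        1.46381706e-03, -2.75064606e-05]), 'joint_efforts': array([ 2.84931295e-03, -6.19446158e+01, -2.62031382e+01, -2.76527277e-05,
        2.93498735e-03, -4.59157491e-06]), 'ee_pos': array([0.19872892, 0.59235354, 0.23076409]), 'eef_rot': array([-5.06334312e-01, -3.10023513e+00,  1.54664504e-03]), 'ft_force': array([ 0.69970236, -0.08690789, -0.36586578]), 'moment': array([ 0.03805038, -0.02174503,  0.01615077]), 'grasp_force': 0.0, 'grip_width': 1.0000831650677} 0.0187
```

View pics/top0.png

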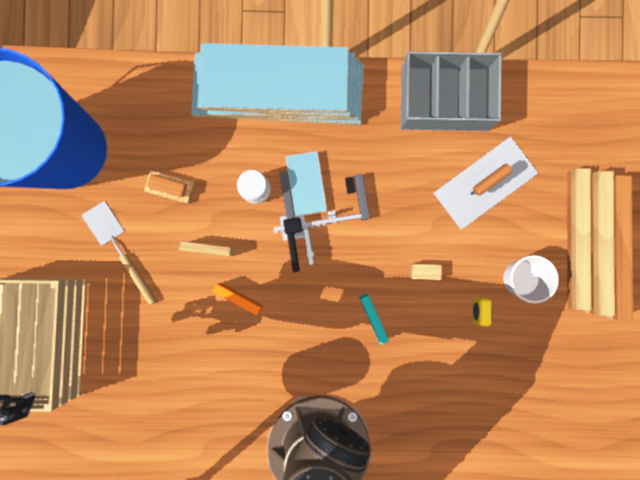

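View pics/side0.png

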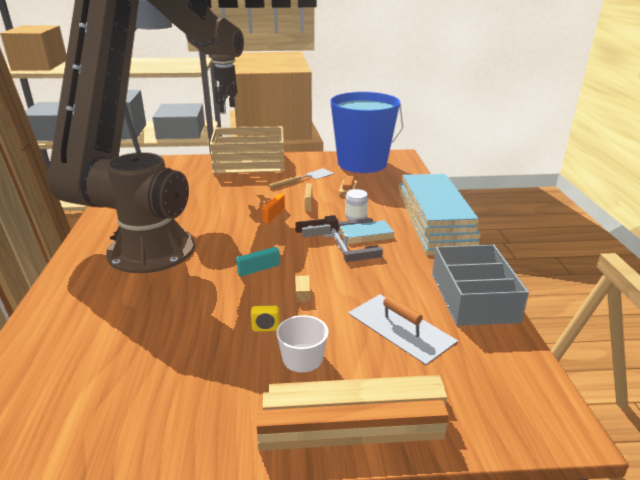

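The top view shows the clamp at about (292,226), the panel at (306,183), the end stop at (332,216) and the pad at (351,185).

Things that could be taken for the strip (top view):
- Pale long piece at (205,247)
- Pale short offcut at (426,271)
- Orange look-alike at (238,299)
- Turquoise look-alike at (373,319)
- Board stack at (595,243)

I choose (205,247) because it is pale, long and stands on its narrow edge.

```bash
cat > m.py <<'E'
from h import *
im=np.load('top.npz')['im'];d=np.load('top.npz')['d'];P=cloud('top',d)
def rect(name,m,z):
    m=cv2.morphologyEx(m.astype(np.uint8),cv2.MORPH_OPEN,np.ones((2,2)))
    c=max(cv2.findContours(m,0,cv2.CHAIN_APPROX_NONE)[0],key=cv2.contourArea)
    mm=np.zeros_like(m);cv2.drawContours(mm,[c],-1,1,-1)
    v,u=np.nonzero(mm);X=onz('top',np.c_[u,v],z)[:,:2]
    r=cv2.minAreaRect((X*1000).astype(np.float32))
    w,V=np.linalg.eigh(np.cov(X.T));a=np.degrees(np.arctan2(*V[::-1,1]))
    print(name,len(u),'z',np.nanmedian(P[mm>0][:,2]).round(4),'mean',X.mean(0).round(4),'pca',a.round(1),'rect',np.round(r[0],1),np.round(r[1],1),round(r[2],1))
def box(u0,v0,u1,v1):
    b=np.zeros((480,640),bool);b[v0:v1,u0:u1]=1;return b
Z=P[:,:,2];hsv=cv2.cvtColor(im,cv2.COLOR_RGB2HSV)
rect('strip',box(170,230,245,265)&(Z>.04),.052)
rect('panel',box(278,145,332,220)&(hsv[:,:,0]>85)&(hsv[:,:,0]<115)&(hsv[:,:,1]>60)&(Z<.04),.022)
rect('handle',box(283,240,304,280)&(im.max(2)<70)&(Z>.02),.042)
rect('trig',box(303,225,320,270)&(Z>.02),.042)
rect('stop',box(322,205,340,222)&(Z>.034),.040)
rect('jaw',box(340,170,375,225)&(Z>.018),.028)
rect('offcut',box(405,255,450,285)&(Z>.02),.034)
print(np.nanmedian(Z[340:360,200:260]))
for n,b in(('a',(170,130,390,290)),):
    cv2.imwrite('pics/crop1.png',cv2.resize(im[b[1]:b[3],b[0]:b[2],::-1],None,fx=3.6,fy=3.6,interpolation=cv2.INTER_CUBIC))
E
python3 m.py
```

```text
strip 472 z 0.0522 mean [0.4766 0.2769] pca 84.7 rect [476.7 277.6] [123.   21.8] 84.3
panel 1731 z 0.0229 mean [0.6434 0.0438] pca -170.9 rect [643.6  43.7] [143.8  74.8] 9.4
handle 186 z 0.0417 mean [0.4637 0.067 ] pca -170.6 rect [464.3  66.9] [76.3 14.9] 8.5
trig 191 z 0.0423 mean [0.4872 0.0319] pca -169.0 rect [486.8  31.9] [87.2 14.7] 11.5
stop 24 z 0.038 mean [ 0.5695 -0.0215] pca 99.4 rect [570.1 -20.9] [ 7.3 14.6] 1.2
jaw 453 z 0.0278 mean [ 0.6034 -0.0909] pca 177.3 rect [611.2 -75.8] [111.7  71.5] 3.6
offcut 432 z 0.0344 mean [ 0.4313 -0.2543] pca 88.0 rect [ 431.3 -253.5] [71.5 35.5] 88.3
0.0006128964466673992
```

View pics/crop1.png

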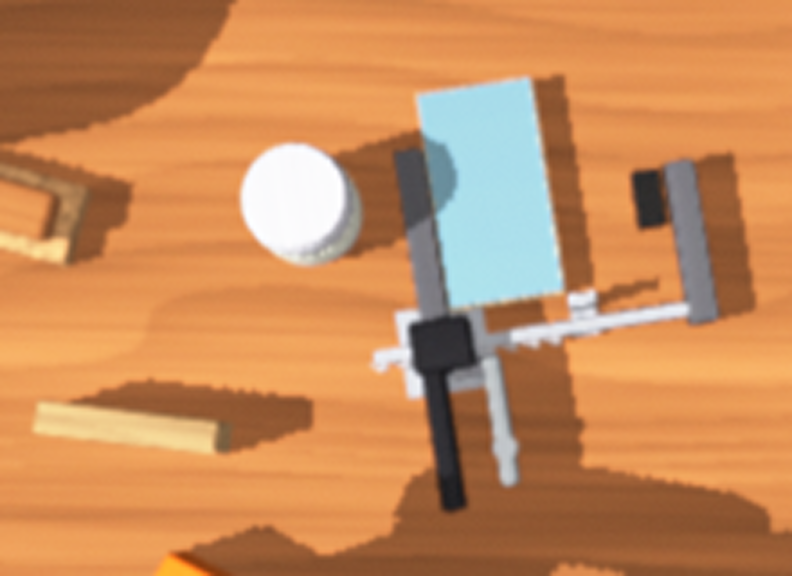

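The crop confirms the choice: a long, narrow, pale strip at crop (130,427). The clamp is open, with its pad at (648,198), the stop at (582,303) and the trigger bulge at (507,450). Next I refine the clamp frame from sub-pixel edges.

```bash
cat > e.py <<'E'
from h import *
im=np.load('top.npz')['im'].astype(float)
S=im[:,:,2]-im[:,:,0]   # blue minus red
def cross(line,lo,hi,thr=None):
    x=np.arange(lo,hi);y=line[lo:hi];t=(y.max()+y.min())/2 if thr is None else thr
    k=[i for i in range(len(y)-1) if (y[i]-t)*(y[i+1]-t)<0]
    return [x[i]+(t-y[i])/(y[i+1]-y[i]) for i in k]
def fit(name,pts,z):
    X=onz('top',pts,z)[:,:2]*1000
    for _ in range(3):
        c=X.mean(0);w,V=np.linalg.eigh(np.cov((X-c).T));r=abs((X-c)@V[:,0]);X=X[r<2.5*r.std()+.3]
    d=V[:,1]*np.sign(V[np.argmax(abs(V[:,1])),1]);a=np.degrees(np.arctan2(d[1],d[0]));print(name,len(X),c.round(1),'ang',a.round(2),'rms',r.std().round(2));return c,a
e=[(cross(S[v],305,340)[-1],v) for v in range(162,206)]
fit('free edge X81',e,.022)
e=[(u,cross(S[:,u],145,175)[0]) for u in range(292,316)]
fit('far edge Y175',e,.022)
e=[(u,cross(S[:,u],200,222)[-1]) for u in range(300,322)]
fit('near edge Y25',e,.022)
G=im.sum(2)
L=[];Rr=[]
for v in range(238,266):
    k=cross(G[v],280,304)
    if len(k)>=2:L.append((k[0],v));Rr.append((k[1],v))
fit('handle -X face',L,.042);fit('handle +X face',Rr,.042)
p=onz('top',[[170+582/3.6,130+295/3.6],[170+507/3.6,130+450/3.6],[170+443/3.6,130+342/3.6]],.042);print(p.round(4))
E
python3 e.py
```

```text
free edge X81 44 [646.    4.1] ang 10.34 rms 0.14
far edge Y175 24 [721.   52.3] ang 99.91 rms 0.08
near edge Y25 12 [564.3  31.9] ang 67.33 rms 1.53
handle -X face 12 [476.1  81. ] ang 6.22 rms 0.4
handle +X face 12 [472.5  58.3] ang 9.95 rms 0.64
[[ 0.5737 -0.02    0.042 ]
 [ 0.4683  0.0283  0.042 ]
 [ 0.54    0.0728  0.042 ]]
```

```bash
cat >> h.py <<'E'
A=np.radians(10.2);O0=np.array([.5402,.0674])
def C(X,Y): return O0+X/1000*np.array([np.sin(A),-np.cos(A)])+Y/1000*np.array([np.cos(A),np.sin(A)])
def down(yaw): # tool y yaw deg
    y=np.array([np.cos(np.radians(yaw)),np.sin(np.radians(yaw)),0]);z=np.array([0,0,-1.]);return np.c_[np.cross(y,z),y,z]
def plan(wps,g,start=None):
    s=status.read_state();p,Q=(np.array(s['ee_pos']),R.from_rotvec(s['eef_rot']).as_matrix()) if start is None else start
    for (t,yaw,n) in wps:
        T=down(yaw);dr=R.from_matrix(Q.T@T).as_rotvec();st=(np.array(t)-p)/n;q=Q
        for i in range(n):
            print('[%s,%g]'%(','.join('%.4f'%x for x in q.T@st)+','+','.join('%.2f'%x for x in np.degrees(dr/n)),g))
            q=q@R.from_rotvec(dr/n).as_matrix()
        p=np.array(t);Q=T
    return p,Q
E
python3 -c "
from h import *
print(C(92,80),C(24,-76))
a=plan([((.4767,.2775,.12),-5.5,8)],1)
print();plan([((.4767,.2775,.026),-5.5,2)],1,a)"
```

```text
[ 0.63522744 -0.00897922] [0.46965117 0.03032087]
[-0.0455,-0.0262,0.0139,-0.01,0.00,9.62,1]
[-0.0492,-0.0183,0.0139,-0.01,0.00,9.62,1]
[-0.0516,-0.0098,0.0139,-0.01,0.00,9.62,1]
[-0.0525,-0.0010,0.0139,-0.01,0.00,9.62,1]
[-0.0519,0.0077,0.0138,-0.01,0.00,9.62,1]
[-0.0499,0.0163,0.0138,-0.01,0.00,9.62,1]
[-0.0465,0.0244,0.0138,-0.01,0.00,9.62,1]
[-0.0417,0.0318,0.0138,-0.01,0.00,9.62,1]

[0.0000,0.0000,0.0470,0.00,0.00,0.00,1]
[0.0000,0.0000,0.0470,0.00,0.00,0.00,1]
```

Call:
{"api": "send_rows", "payload": {
  "series": [
    [[-0.0455, -0.0262, 0.0139, 0, 0, 9.6, 1], [-0.049, -0.0183, 0.0139, 0, 0, 9.6, 1], [-0.0516, -0.0098, 0.0139, 0, 0, 9.6, 1], [-0.0525, -0.001, 0.0139, 0, 0, 9.6, 1], [-0.052, 0.0077, 0.0138, 0, 0, 9.6, 1], [-0.05, 0.0163, 0.0138, 0, 0, 9.6, 1], [-0.0465, 0.0244, 0.0138, 0, 0, 9.6, 1], [-0.0417, 0.0318, 0.0138, 0, 0, 9.6, 1]]
  ]
}}

```text
t: 1.1
ee_pos: [0.4781, 0.2766, 0.1199]
eef_rot: [-2.328, -2.109, 0.0]
ft_force: [0.4, 0.4, 0.8]
grip_width: 0.999
grasp_force: 0.0
```

```bash
python3 -c "
from h import *
s=status.read_state();print(s['t'],s['ee_pos'],s['qd'].round(2))
plan([((.4767,.2775,.08),-5.5,2),((.4767,.2775,.026),-5.5,2)],1)"
```

```text
1.1 [0.47808127 0.27662659 0.11994953] [-0.74  0.24 -0.07  0.   -0.17  0.59]
[0.0004,-0.0007,0.0200,-0.00,-0.00,-0.08,1]
[0.0004,-0.0007,0.0200,-0.00,-0.00,-0.08,1]
[0.0000,0.0000,0.0270,0.00,0.00,0.00,1]
[0.0000,0.0000,0.0270,0.00,0.00,0.00,1]
```

Call:
{"api": "send_rows", "payload": {
  "series": [
    [[0, 0, 0, 0, 0, 0, 1], [0, 0, 0.04, 0, 0, 0, 1], [0, 0, 0.027, 0, 0, 0, 1], [0, 0, 0.027, 0, 0, 0, 1], [0, 0, 0, 0, 0, 0, 1]]
  ]
}}

```text
t: 1.72
ee_pos: [0.4759, 0.2782, 0.0252]
eef_rot: [-2.32, -2.116, 0.005]
ft_force: [-0.0, 0.4, 0.2]
grip_width: 1.001
grasp_force: 0.0
```

```bash
python3 -c "
from h import *
plan([((.4767,.2775,.026),-5.5,1)],1)"
```

```text
[-0.0007,0.0009,-0.0008,-0.17,0.09,0.24,1]
```

Close on the strip, then lift.

Call:
{"api": "send_rows", "payload": {
  "series": [
    [[0, 0.001, 0, 0, 0, 0, -1], [0, 0, 0, 0, 0, 0, -1], [0, 0, 0, 0, 0, 0, -1], [0, 0, 0, 0, 0, 0, -1], [0, 0, 0, 0, 0, 0, -1], [0, 0, 0, 0, 0, 0, -1]]
  ]
}}

```text
t: 2.48
ee_pos: [0.4783, 0.2781, 0.0273]
eef_rot: [2.323, 2.115, 0.002]
ft_force: [-1.6, -0.2, 6.3]
grip_width: 0.25
grasp_force: 58.8
```

```bash
python3 -c "
from h import *
s=status.read_state()
t=C(96,98)
a=plan([((.4767,.2775,.12),-5.5,2)],-1)
print();plan([((*t,.13),-79.8,8)],-1,a)"
```

```text
[-0.0003,-0.0008,-0.0464,0.03,-0.02,0.07,-1]
[-0.0004,-0.0008,-0.0464,0.03,-0.02,0.07,-1]

[-0.0336,0.0255,-0.0013,0.00,0.00,9.29,-1]
[-0.0291,0.0306,-0.0013,0.00,0.00,9.29,-1]
[-0.0238,0.0348,-0.0013,0.00,0.00,9.29,-1]
[-0.0178,0.0382,-0.0013,0.00,0.00,9.29,-1]
[-0.0114,0.0406,-0.0013,0.00,0.00,9.29,-1]
[-0.0047,0.0419,-0.0013,0.00,0.00,9.29,-1]
[0.0021,0.0421,-0.0013,0.00,0.00,9.29,-1]
[0.0089,0.0412,-0.0013,0.00,0.00,9.29,-1]
```

Call:
{"api": "send_rows", "payload": {
  "series": [
    [[0, 0, -0.047, 0, 0, 0, -1], [0, 0, -0.047, 0, 0, 0, -1], [0, 0, 0, 0, 0, 0, -1]]
  ]
}}

```text
t: 2.85
ee_pos: [0.4794, 0.2785, 0.1238]
eef_rot: [2.321, 2.114, 0.009]
ft_force: [-0.1, 0.2, -0.7]
grip_width: 0.245
grasp_force: 59.1
```

Call:
{"api": "send_rows", "payload": {
  "series": [
    [[-0.0336, 0.0255, -0.0015, 0, 0, 9.3, -1], [-0.0291, 0.0306, -0.0015, 0, 0, 9.3, -1], [-0.0238, 0.0348, -0.0015, 0, 0, 9.3, -1], [-0.0178, 0.0382, -0.0015, 0, 0, 9.3, -1], [-0.0114, 0.0406, -0.0015, 0, 0, 9.3, -1], [-0.0047, 0.0419, -0.0015, 0, 0, 9.3, -1], [0.0021, 0.0421, -0.001, 0, 0, 9.3, -1], [0.0089, 0.0412, -0.001, 0, 0, 9.3, -1]]
  ]
}}

```text
t: 3.85
ee_pos: [0.6559, -0.0102, 0.1304]
eef_rot: [-3.129, -0.272, 0.002]
ft_force: [-0.2, 0.3, -0.4]
grip_width: 0.246
grasp_force: 59.0
```

Call:
{"api": "send_rows", "payload": {
  "series": [
    [[0, 0, 0, 0, 0, 0, -1], [0, 0, 0, 0, 0, 0, -1]]
  ]
}}

```text
t: 4.1
ee_pos: [0.6549, -0.0087, 0.1305]
eef_rot: [-3.128, -0.282, 0.003]
ft_force: [-0.9, -0.4, -1.2]
grip_width: 0.247
grasp_force: 59.0
```

Run:
```python
from h import *
for n in('top','side'): im,d=snap(n);
im=np.load('top.npz')['im'];s2=np.load('side.npz')['im']
a=cv2.resize(im[130:290,250:390],(560,640))[:600];
u,v=proj('side',[.64,-.005,.1])[0].astype(int);print(u,v)
b=cv2.resize(s2[v-60:v+60,u-50:u+50],(200,240))
out=np.zeros((600,800,3),np.uint8);out[:,:560]=a;out[:240,560:760]=b
cv2.imwrite('pics/c2.png',out[:,:,::-1])
s=status.read_state();print(s['ee_pos'],s['eef_rot'],s['grip_width'],s['ft_force'])
plan([((*C(96,98),.03),-79.8,1)],-1)
```

```text
367 213
[ 0.65504198 -0.0080004   0.13105198] [-3.12840478e+00 -2.83435012e-01  1.51676709e-03] 0.24403875949512055 [-0.45110902  0.49803091 -0.81204104]
[-0.0016,0.0015,0.1011,-0.03,0.05,0.15,-1]
```

View pics/c2.png

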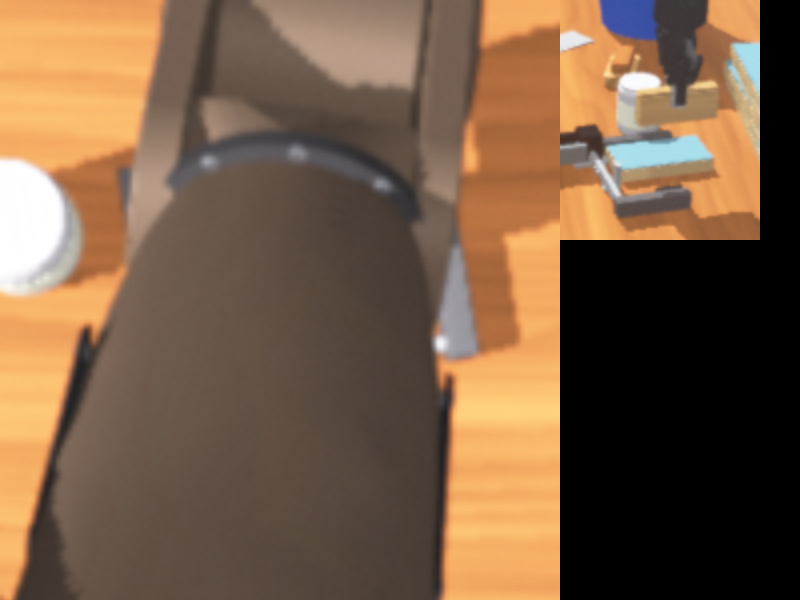

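The side view shows the strip held level and upright above the panel, at crop (675,103). The top view is blocked by the arm. Now I lower it 4 mm off the panel and 18 mm off the stop.

Call:
{"api": "send_rows", "payload": {
  "series": [
    [[-0.001, 0.0015, 0.035, 0, 0, 0, -1], [0, 0, 0.035, 0, 0, 0, -1], [0, 0, 0.02, 0, 0, 0, -1], [0, 0, 0.01, 0, 0, 0, -1], [0, 0, 0.002, 0, 0, 0, -1], [0, 0, 0, 0, 0, 0, -1]]
  ]
}}

```text
t: 4.95
ee_pos: [0.6554, -0.0105, 0.0303]
eef_rot: [3.129, 0.281, 0.002]
ft_force: [-0.6, -0.1, 0.5]
grip_width: 0.243
grasp_force: 59.1
```

Call:
{"api": "send_rows", "payload": {
  "series": [
    [[0, 0, 0.001, 0, 0, 0, -1], [0, 0, 0, 0, 0, 0, -1]]
  ]
}}

```text
t: 5.2
ee_pos: [0.6551, -0.0106, 0.029]
eef_rot: [3.129, 0.281, 0.001]
ft_force: [-0.4, -0.5, -0.8]
grip_width: 0.244
grasp_force: 59.1
```

Run:
```python
from h import *
s=status.read_state();print(s['ee_pos'],s['ft_force'],s['moment'])
im,d=snap('side')
a=im[170:320,300:450];cv2.imwrite('pics/c3.png',cv2.resize(a,(600,600),interpolation=cv2.INTER_CUBIC)[:,:,::-1])
plan([((*C(92,80),.027),-79.8,1)],-1)
```

```text
[ 0.65511749 -0.01058421  0.02896865] [-0.3802842  -0.49136728 -0.78109164] [0.02216585 0.03353803 0.00348427]
[-0.0192,-0.0051,0.0019,0.00,-0.03,0.05,-1]
```

View pics/c3.png

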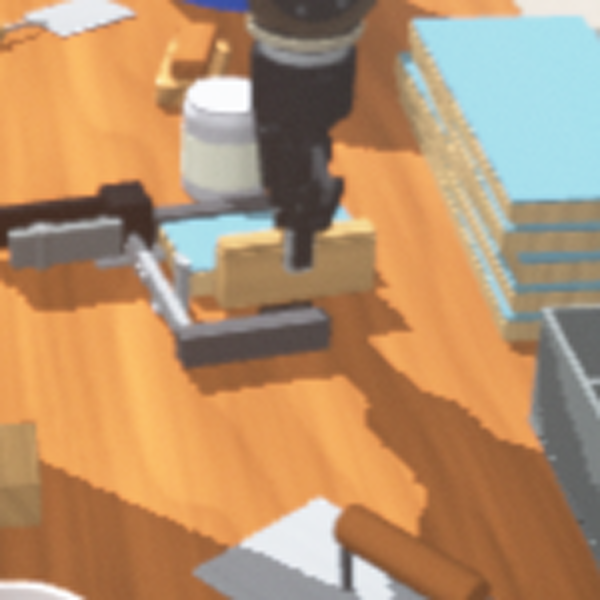

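The strip, at crop (295,265), stands between the panel and the pad, with a gap to the stop at (182,285). Now I lower it to touch and move it towards the panel.

Call:
{"api": "send_rows", "payload": {
  "series": [
    [[0, 0, 0.0015, 0, 0, 0, -1], [0, -0.002, 0, 0, 0, 0, -1], [0, -0.0015, 0, 0, 0, 0, -1], [0, 0, 0, 0, 0, 0, -1]]
  ]
}}

```text
t: 5.75
ee_pos: [0.6546, -0.0072, 0.0273]
eef_rot: [3.129, 0.281, 0.001]
ft_force: [0.9, -2.1, 5.4]
grip_width: 0.245
grasp_force: 59.6
```

Call:
{"api": "send_rows", "payload": {
  "series": [
    [[0, -0.001, 0, 0, 0, 0, -1], [0, 0, 0, 0, 0, 0, -1]]
  ]
}}

```text
t: 6.0
ee_pos: [0.6545, -0.0063, 0.0273]
eef_rot: [3.129, 0.281, 0.001]
ft_force: [0.3, -3.8, 4.8]
grip_width: 0.246
grasp_force: 59.8
```

Call:
{"api": "send_rows", "payload": {
  "series": [
    [[0, -0.001, -0.0003, 0, 0, 0, -1], [0, 0, 0, 0, 0, 0, -1]]
  ]
}}

```text
t: 6.25
ee_pos: [0.654, -0.0051, 0.0273]
eef_rot: [-3.129, -0.281, -0.0]
ft_force: [1.1, -2.5, 4.4]
grip_width: 0.245
grasp_force: 59.7
```

Call:
{"api": "send_rows", "payload": {
  "series": [
    [[-0.005, 0, 0, 0, 0, 0, -1], [-0.005, 0, 0, 0, 0, 0, -1], [0, 0, 0, 0, 0, 0, -1]]
  ]
}}

```text
t: 6.62
ee_pos: [0.6434, -0.0069, 0.0273]
eef_rot: [-3.129, -0.28, 0.002]
ft_force: [-1.2, -1.1, 4.9]
grip_width: 0.249
grasp_force: 59.7
```

Call:
{"api": "send_rows", "payload": {
  "series": [
    [[0, -0.001, 0, 0, 0, 0, -1], [0, 0, 0, 0, 0, 0, -1]]
  ]
}}

```text
t: 6.88
ee_pos: [0.6434, -0.0068, 0.0273]
eef_rot: [3.128, 0.281, -0.002]
ft_force: [-2.0, -7.6, 5.4]
grip_width: 0.245
grasp_force: 60.0
```

Call:
{"api": "send_rows", "payload": {
  "series": [
    [[0, -0.001, 0, 0, 0, 0, -1], [0, 0, 0, 0, 0, 0, -1]]
  ]
}}

```text
t: 7.12
ee_pos: [0.6434, -0.0067, 0.0274]
eef_rot: [3.127, 0.281, -0.002]
ft_force: [-1.7, -13.7, 5.5]
grip_width: 0.245
grasp_force: 60.1
```

Panel contact found. Now I ease off slightly and slide towards the stop.

Call:
{"api": "send_rows", "payload": {
  "series": [
    [[-0.002, 0.001, 0, 0, 0, 0, -1], [-0.003, 0, 0, 0, 0, 0, -1], [0, 0, 0, 0, 0, 0, -1]]
  ]
}}

```text
t: 7.5
ee_pos: [0.6396, -0.0075, 0.0274]
eef_rot: [3.128, 0.281, 0.002]
ft_force: [3.5, -5.1, 1.7]
grip_width: 0.244
grasp_force: 59.5
```

Call:
{"api": "send_rows", "payload": {
  "series": [
    [[-0.002, 0, 0, 0, 0, 0, -1], [0, 0, 0, 0, 0, 0, -1]]
  ]
}}

```text
t: 7.75
ee_pos: [0.6379, -0.0078, 0.0274]
eef_rot: [3.128, 0.281, 0.003]
ft_force: [4.9, -5.5, 0.7]
grip_width: 0.246
grasp_force: 59.5
```

Call:
{"api": "send_rows", "payload": {
  "series": [
    [[-0.001, 0, 0, 0, 0, 0, -1], [0, 0, 0, 0, 0, 0, -1]]
  ]
}}

```text
t: 8.0
ee_pos: [0.637, -0.008, 0.0274]
eef_rot: [3.128, 0.281, 0.003]
ft_force: [5.9, -4.5, 1.7]
grip_width: 0.248
grasp_force: 59.5
```

Call:
{"api": "send_rows", "payload": {
  "series": [
    [[-0.001, 0, 0, 0, 0, 0, -1], [0, 0, 0, 0, 0, 0, -1]]
  ]
}}

```text
t: 8.25
ee_pos: [0.636, -0.0081, 0.0275]
eef_rot: [3.128, 0.281, 0.003]
ft_force: [4.9, -5.7, 1.1]
grip_width: 0.243
grasp_force: 59.5
```

Call:
{"api": "send_rows", "payload": {
  "series": [
    [[-0.001, 0, 0, 0, 0, 0, -1], [0, 0, 0, 0, 0, 0, -1]]
  ]
}}

```text
t: 8.5
ee_pos: [0.6351, -0.0083, 0.0274]
eef_rot: [3.128, 0.281, 0.003]
ft_force: [5.9, -4.9, 1.1]
grip_width: 0.243
grasp_force: 59.5
```

Call:
{"api": "send_rows", "payload": {
  "series": [
    [[-0.001, 0, 0, 0, 0, 0, -1], [0, 0, 0, 0, 0, 0, -1]]
  ]
}}

```text
t: 8.75
ee_pos: [0.6341, -0.0085, 0.0274]
eef_rot: [3.128, 0.281, 0.003]
ft_force: [5.5, -5.1, 1.2]
grip_width: 0.244
grasp_force: 59.5
```

Call:
{"api": "send_rows", "payload": {
  "series": [
    [[-0.001, 0, 0, 0, 0, 0, -1], [0, 0, 0, 0, 0, 0, -1]]
  ]
}}

```text
t: 9.0
ee_pos: [0.6331, -0.0087, 0.0274]
eef_rot: [3.128, 0.281, 0.003]
ft_force: [5.6, -5.3, 1.0]
grip_width: 0.244
grasp_force: 59.5
```

Call:
{"api": "send_rows", "payload": {
  "series": [
    [[-0.001, 0, 0, 0, 0, 0, -1], [0, 0, 0, 0, 0, 0, -1]]
  ]
}}

```text
t: 9.25
ee_pos: [0.6321, -0.0089, 0.0274]
eef_rot: [3.128, 0.281, 0.003]
ft_force: [6.0, -5.5, 2.4]
grip_width: 0.247
grasp_force: 59.5
```

Call:
{"api": "send_rows", "payload": {
  "series": [
    [[-0.001, 0, 0, 0, 0, 0, -1], [0, 0, 0, 0, 0, 0, -1]]
  ]
}}

```text
t: 9.5
ee_pos: [0.6316, -0.009, 0.0275]
eef_rot: [3.128, 0.281, 0.005]
ft_force: [7.8, -4.4, -0.1]
grip_width: 0.246
grasp_force: 59.3
```

Call:
{"api": "send_rows", "payload": {
  "series": [
    [[-0.001, 0, 0, 0, 0, 0, -1], [0, 0, 0, 0, 0, 0, -1]]
  ]
}}

```text
t: 9.75
ee_pos: [0.6315, -0.009, 0.0277]
eef_rot: [3.128, 0.28, 0.009]
ft_force: [13.3, -1.8, -1.2]
grip_width: 0.243
grasp_force: 59.2
```

Call:
{"api": "send_rows", "payload": {
  "series": [
    [[-0.001, 0, 0, 0, 0, 0, -1], [0, 0, 0, 0, 0, 0, -1]]
  ]
}}

```text
t: 10.0
ee_pos: [0.6315, -0.009, 0.0279]
eef_rot: [3.128, 0.28, 0.012]
ft_force: [16.2, -1.4, -2.2]
grip_width: 0.249
grasp_force: 59.2
```

End contact found. Now I relieve the pressure, release and rise.

Call:
{"api": "send_rows", "payload": {
  "series": [
    [[0.002, 0.0003, 0, 0, 0, 0, -1], [0, 0, 0.0003, 0, 0, 0, -1], [0, 0, 0, 0, 0, 0, -0.2], [0, 0, 0, 0, 0, 0, 0.1], [0, 0, 0, 0, 0, 0, 0.1], [0, 0, 0, 0, 0, 0, 0.1]]
  ]
}}

```text
t: 10.75
ee_pos: [0.63, -0.0086, 0.0269]
eef_rot: [-3.129, -0.281, 0.001]
ft_force: [0.6, -0.3, 0.8]
grip_width: 0.55
grasp_force: 0.0
```

Call:
{"api": "send_rows", "payload": {
  "series": [
    [[0, 0, -0.02, 0, 0, 0, 0.1], [0, 0, -0.04, 0, 0, 0, 0.1], [0, 0, -0.05, 0, 0, 0, 0.1], [0, 0, 0, 0, 0, 0, 0.6]]
  ]
}}

```text
t: 11.25
ee_pos: [0.6319, -0.0089, 0.1423]
eef_rot: [3.127, 0.281, 0.012]
ft_force: [0.2, -0.8, -0.6]
grip_width: 0.746
grasp_force: 0.0
```

Run:
```python
from h import *
# hover over handle/trigger: centre between X-24 and X32
a=plan([((*C(4,-76),.14),-79.8,4)],.6)
print(status.read_state()['ee_pos'])
```

```text
[-0.0382,-0.0219,0.0002,0.03,-0.11,0.01,0.6]
[-0.0382,-0.0219,0.0003,0.03,-0.11,0.01,0.6]
[-0.0382,-0.0218,0.0004,0.03,-0.11,0.01,0.6]
[-0.0382,-0.0218,0.0005,0.03,-0.11,0.01,0.6]
[ 0.6318836  -0.00887828  0.14226965]
```

Call:
{"api": "send_rows", "payload": {
  "series": [
    [[-0.038, -0.022, 0, 0, 0, 0, 0.8], [-0.038, -0.022, 0, 0, 0, 0, 0.8], [-0.038, -0.022, 0, 0, 0, 0, 0.8], [-0.038, -0.022, 0, 0, 0, 0, 0.8], [0, 0, 0, 0, 0, 0, 0.8]]
  ]
}}

```text
t: 11.88
ee_pos: [0.4625, 0.0516, 0.1375]
eef_rot: [-3.129, -0.282, 0.002]
ft_force: [0.6, -0.8, 0.6]
grip_width: 0.897
grasp_force: 0.0
```

```bash
cat > look.py <<'E'
from h import *
import sys
im,d=snap('top');P=cloud('top',d)
def cl(Q): 
    D=Q[...,:2]*1000-O0*1000;return D[...,0]*np.sin(A)-D[...,1]*np.cos(A),D[...,0]*np.cos(A)+D[...,1]*np.sin(A)
X,Y=cl(P);Z=P[...,2]
def rep(n,m):
    m=m&np.isfinite(Z);x,y=X[m],Y[m];print(n,m.sum(),'X %.1f..%.1f Y %.1f..%.1f med %.1f %.1f z %.4f'%(*np.percentile(x,[2,98]),*np.percentile(y,[2,98]),np.median(x),np.median(y),np.median(Z[m])))
rep('strip',(Z>.046)&(Z<.06)&(X>75)&(X<115)&(Y>10)&(Y<160))
rep('stop',(Z>.034)&(Z<.045)&(X>78)&(X<105)&(Y>0)&(Y<24))
rep('jaw',(Z>.024)&(Z<.036)&(X>108)&(X<185)&(Y>15)&(Y<100))
dark=(im.max(2)<75)
rep('pad',dark&(Z>.012)&(Z<.026)&(X>105)&(X<165)&(Y>55)&(Y<105))
st=status.read_state();print(st['t'],cl(st['ee_pos']),st['ee_pos'][2])
if len(sys.argv)>1: cv2.imwrite(sys.argv[1],cv2.resize(im[130:290,250:390],None,fx=3.7,fy=3.7,interpolation=cv2.INTER_CUBIC)[:,:,::-1])
E
python3 look.py pics/c4.png
```

```text
strip 448 X 80.4..101.4 Y 22.4..135.9 med 91.1 79.0 z 0.0526
stop 27 X 82.3..99.5 Y 11.9..20.1 med 90.7 15.8 z 0.0416
jaw 287 X 151.4..180.6 Y 17.0..98.3 med 170.5 59.5 z 0.0288
pad 105 X 138.8..155.5 Y 61.2..97.0 med 147.5 79.2 z 0.0210
11.925 (np.float64(2.6072401422871323), np.float64(-77.4016311293446)) 0.13760069838460565
```

View pics/c4.png

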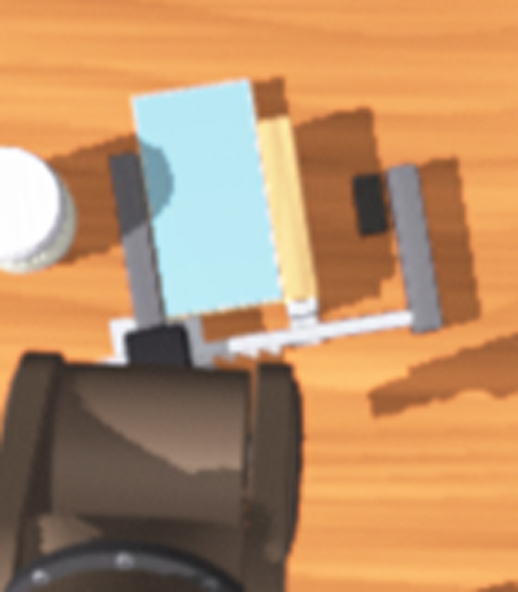

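The picture shows the strip at crop (288,210), flush on the panel edge, with its end at the stop (300,312). The pad face is at (355,205), about 36 mm away. Now I descend over the handle and trigger.

Call:
{"api": "send_rows", "payload": {
  "series": [
    [[0.0015, 0.001, 0.04, 0, 0, 0, 0.8], [0, 0, 0.04, 0, 0, 0, 0.8], [0, 0, 0.03, 0, 0, 0, 0.8], [0, 0, 0.018, 0, 0, 0, 0.8], [0, 0, 0, 0, 0, 0, 0.8]]
  ]
}}

```text
t: 12.55
ee_pos: [0.467, 0.0498, 0.0079]
eef_rot: [-3.129, -0.28, 0.003]
ft_force: [0.7, 0.2, 0.8]
grip_width: 0.9
grasp_force: 0.0
```

Call:
{"api": "send_rows", "payload": {
  "series": [
    [[0, 0, 0, 0, 0, 0, 0.5], [0, 0, 0, 0, 0, 0, 0.36], [0, 0, 0, 0, 0, 0, 0.3], [0, 0, 0, 0, 0, 0, 0.3], [0, 0, 0, 0, 0, 0, 0.3]]
  ]
}}

```text
t: 13.18
ee_pos: [0.4671, 0.0508, 0.0101]
eef_rot: [-3.129, -0.28, -0.003]
ft_force: [-0.6, 10.2, 6.8]
grip_width: 0.653
grasp_force: 8.1
```

Call:
{"api": "send_rows", "payload": {
  "series": [
    [[0, -0.0013, 0, 0, 0, 0, 0.2], [0, 0, 0, 0, 0, 0, 0.1], [0, 0, 0, 0, 0, 0, 0.1]]
  ]
}}

```text
t: 13.55
ee_pos: [0.4664, 0.0545, 0.0113]
eef_rot: [-3.127, -0.28, -0.004]
ft_force: [-5.8, 45.7, 32.1]
grip_width: 0.556
grasp_force: 30.8
```

The centre has to follow by half of the closing. I ease it over and up now.

Call:
{"api": "send_rows", "payload": {
  "series": [
    [[0, -0.002, -0.0015, 0, 0, 0, 0.1], [0, -0.0022, -0.0015, 0, 0, 0, 0.1], [0, 0, 0, 0, 0, 0, 0.1]]
  ]
}}

```text
t: 13.92
ee_pos: [0.4662, 0.0552, 0.0124]
eef_rot: [3.129, 0.281, 0.002]
ft_force: [1.5, -4.7, -5.4]
grip_width: 0.547
grasp_force: 8.3
```

Call:
{"api": "send_rows", "payload": {
  "series": [
    [[0, -0.0022, -0.0007, 0, 0, 0, 0.0], [0, -0.002, -0.0006, 0, 0, 0, -0.1], [0, 0, 0, 0, 0, 0, -0.1], [0, 0, 0, 0, 0, 0, -0.1]]
  ]
}}

```text
t: 14.42
ee_pos: [0.4654, 0.0593, 0.0137]
eef_rot: [3.129, 0.28, 0.002]
ft_force: [-0.1, -5.3, -0.0]
grip_width: 0.449
grasp_force: 9.5
```

```bash
python3 look.py
```

```text
strip 446 X 80.5..101.6 Y 21.7..136.1 med 90.9 78.5 z 0.0529
stop 27 X 82.6..98.7 Y 11.8..19.9 med 90.7 15.8 z 0.0406
jaw 284 X 140.9..171.6 Y 16.9..97.9 med 161.6 58.9 z 0.0287
pad 107 X 130.1..146.2 Y 60.9..98.0 med 137.9 79.0 z 0.0209
14.475 (np.float64(-5.3125273244162585), np.float64(-75.08210908648165)) 0.01371037997883923
```

Call:
{"api": "send_rows", "payload": {
  "series": [
    [[0, 0.0025, 0.001, 0, 0, 0, 0.05], [0, 0.0025, 0.0015, 0, 0, 0, 0.2], [0, 0.0025, 0.0015, 0, 0, 0, 0.3], [0, 0.0025, 0.001, 0, 0, 0, 0.4], [0, 0, 0, 0, 0, 0, 0.4], [0, 0, 0, 0, 0, 0, 0.4]]
  ]
}}

```text
t: 15.22
ee_pos: [0.4666, 0.0499, 0.0082]
eef_rot: [-3.129, -0.281, 0.0]
ft_force: [0.3, 0.1, -0.5]
grip_width: 0.697
grasp_force: 0.0
```

Call:
{"api": "send_rows", "payload": {
  "series": [
    [[0, -0.0022, -0.001, 0, 0, 0, 0.3], [0, -0.0022, -0.001, 0, 0, 0, 0.2], [0, -0.0022, -0.001, 0, 0, 0, 0.1], [0, -0.0022, -0.001, 0, 0, 0, 0.0], [0, -0.002, -0.001, 0, 0, 0, -0.1], [0, 0, 0, 0, 0, 0, -0.13], [0, 0, 0, 0, 0, 0, -0.13]]
  ]
}}

```text
t: 16.1
ee_pos: [0.4649, 0.06, 0.0132]
eef_rot: [3.129, 0.281, 0.0]
ft_force: [0.9, -13.2, -5.1]
grip_width: 0.441
grasp_force: 6.3
```

```bash
python3 look.py
```

```text
strip 446 X 80.4..101.5 Y 22.2..135.9 med 90.9 79.2 z 0.0528
stop 28 X 82.3..100.0 Y 11.9..20.6 med 90.6 16.4 z 0.0398
jaw 283 X 120.6..155.4 Y 16.6..98.2 med 145.3 59.4 z 0.0289
pad 106 X 113.9..130.5 Y 60.7..98.1 med 121.9 79.6 z 0.0212
16.15 (np.float64(-6.005630444652762), np.float64(-75.37646958474465)) 0.013164368311953972
```

Call:
{"api": "send_rows", "payload": {
  "series": [
    [[0, 0.0015, 0.0005, 0, 0, 0, -0.13], [0, 0, 0, 0, 0, 0, -0.13]]
  ]
}}

```text
t: 16.4
ee_pos: [0.465, 0.0598, 0.0131]
eef_rot: [-3.128, -0.281, -0.001]
ft_force: [-0.8, 8.5, 5.4]
grip_width: 0.439
grasp_force: 14.7
```

Call:
{"api": "send_rows", "payload": {
  "series": [
    [[0, 0.002, 0.0005, 0, 0, 0, 0.05], [0, 0.0022, 0.0015, 0, 0, 0, 0.2], [0, 0.0022, 0.0015, 0, 0, 0, 0.3], [0, 0.0022, 0.001, 0, 0, 0, 0.4], [0, 0, 0, 0, 0, 0, 0.4], [0, 0, 0, 0, 0, 0, 0.4]]
  ]
}}

```text
t: 17.15
ee_pos: [0.4665, 0.0505, 0.0083]
eef_rot: [-3.129, -0.28, 0.0]
ft_force: [-0.6, 0.4, -0.0]
grip_width: 0.698
grasp_force: 0.0
```

Call:
{"api": "send_rows", "payload": {
  "series": [
    [[0, -0.002, -0.001, 0, 0, 0, 0.3], [0, -0.002, -0.001, 0, 0, 0, 0.2], [0, -0.002, -0.001, 0, 0, 0, 0.1], [0, -0.002, -0.001, 0, 0, 0, 0.0], [0, -0.0015, -0.0005, 0, 0, 0, -0.08], [0, 0, 0, 0, 0, 0, -0.08]]
  ]
}}

```text
t: 17.9
ee_pos: [0.4651, 0.0593, 0.0126]
eef_rot: [3.129, 0.281, 0.0]
ft_force: [2.4, -14.7, -6.9]
grip_width: 0.459
grasp_force: 7.2
```

```bash
python3 look.py
```

```text
strip 450 X 80.2..101.4 Y 22.4..137.1 med 90.9 78.9 z 0.0527
stop 31 X 81.7..100.0 Y 11.9..20.4 med 90.3 16.2 z 0.0399
jaw 288 X 120.8..142.5 Y 16.9..98.8 med 132.6 58.1 z 0.0289
pad 107 X 105.6..123.1 Y 61.2..96.3 med 114.2 79.0 z 0.0214
17.95 (np.float64(-5.268070377449336), np.float64(-75.36380997902953)) 0.01255938388448859
```

Run:
```python
from h import *
im=np.load('top.npz')['im']
cv2.imwrite('pics/c5.png',cv2.resize(im[160:225,315:385],None,fx=8,fy=8,interpolation=cv2.INTER_NEAREST)[:,:,::-1])
```

```text
(no output)
```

View pics/c5.png

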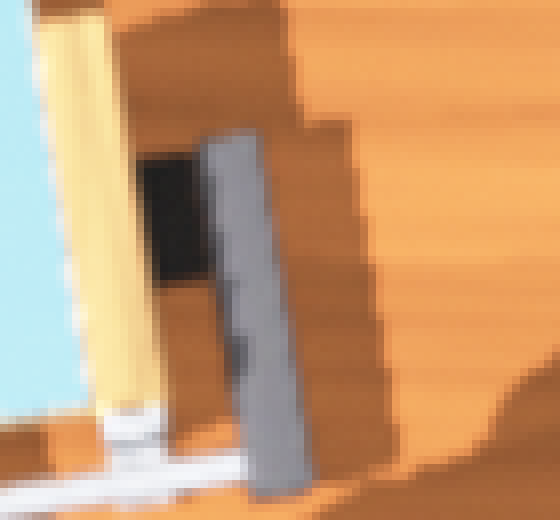

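The pad now touches the strip at crop (140,215) and its spring is partly compressed. The strip is still flush. I balance the squeeze to read the force.

Call:
{"api": "send_rows", "payload": {
  "series": [
    [[0, 0.001, 0.0004, 0, 0, 0, -0.08], [0, 0, 0, 0, 0, 0, -0.08]]
  ]
}}

```text
t: 18.2
ee_pos: [0.4652, 0.0589, 0.0125]
eef_rot: [3.129, 0.281, 0.001]
ft_force: [1.3, -4.7, -0.9]
grip_width: 0.459
grasp_force: 9.1
```

Call:
{"api": "send_rows", "payload": {
  "series": [
    [[0, -0.0003, -0.0002, 0, 0, 0, -0.1], [0, 0, 0, 0, 0, 0, -0.1]]
  ]
}}

```text
t: 18.45
ee_pos: [0.4651, 0.0591, 0.0126]
eef_rot: [3.129, 0.281, 0.0]
ft_force: [1.0, -4.4, -2.2]
grip_width: 0.456
grasp_force: 13.9
```

Call:
{"api": "send_rows", "payload": {
  "series": [
    [[0, -0.0003, -0.0002, 0, 0, 0, -0.13], [0, 0, 0, 0, 0, 0, -0.13]]
  ]
}}

```text
t: 18.7
ee_pos: [0.465, 0.0597, 0.0127]
eef_rot: [-3.129, -0.281, -0.0]
ft_force: [1.2, 0.7, -3.2]
grip_width: 0.44
grasp_force: 18.5
```

```bash
python3 look.py
```

```text
strip 447 X 80.3..101.4 Y 22.1..136.2 med 90.9 79.1 z 0.0526
stop 28 X 82.3..98.7 Y 12.0..20.2 med 90.6 15.8 z 0.0415
jaw 282 X 115.5..141.3 Y 17.3..97.9 med 131.3 58.6 z 0.0284
pad 103 X 106.0..121.9 Y 61.1..98.0 med 114.1 79.3 z 0.0213
18.75 (np.float64(-5.689563341153688), np.float64(-75.34877144815366)) 0.012751535851847545
```

Call:
{"api": "send_rows", "payload": {
  "series": [
    [[0, 0.002, 0.0005, 0, 0, 0, 0.05], [0, 0.0024, 0.0015, 0, 0, 0, 0.2], [0, 0.0024, 0.0015, 0, 0, 0, 0.3], [0, 0.0022, 0.001, 0, 0, 0, 0.4], [0, 0, 0, 0, 0, 0, 0.4], [0, 0, 0, 0, 0, 0, 0.4]]
  ]
}}

```text
t: 19.5
ee_pos: [0.4665, 0.0506, 0.0083]
eef_rot: [-3.129, -0.281, 0.0]
ft_force: [-0.1, 0.1, -0.1]
grip_width: 0.704
grasp_force: 0.0
```

```bash
python3 look.py
```

```text
strip 448 X 80.3..101.4 Y 22.2..136.5 med 91.0 79.1 z 0.0527
stop 27 X 81.8..100.1 Y 12.1..21.0 med 92.0 16.1 z 0.0403
jaw 275 X 122.0..141.3 Y 16.8..97.8 med 131.5 57.5 z 0.0287
pad 103 X 105.8..121.8 Y 61.8..97.8 med 113.9 79.5 z 0.0208
19.55 (np.float64(3.405861811895079), np.float64(-75.48157493796622)) 0.00827890616998499
```

Call:
{"api": "send_rows", "payload": {
  "series": [
    [[0, -0.001, -0.0005, 0, 0, 0, 0.35], [0, -0.001, -0.0005, 0, 0, 0, 0.3], [0, 0, 0, 0, 0, 0, 0.3]]
  ]
}}

```text
t: 19.92
ee_pos: [0.4663, 0.0525, 0.0093]
eef_rot: [3.129, 0.281, 0.0]
ft_force: [1.3, -4.6, -2.6]
grip_width: 0.653
grasp_force: 2.4
```

Call:
{"api": "send_rows", "payload": {
  "series": [
    [[0, -0.0006, -0.0003, 0, 0, 0, 0.27], [0, 0, 0, 0, 0, 0, 0.27]]
  ]
}}

```text
t: 20.18
ee_pos: [0.4663, 0.0527, 0.0096]
eef_rot: [3.129, 0.28, 0.0]
ft_force: [1.1, -11.3, -2.8]
grip_width: 0.639
grasp_force: 5.5
```

Call:
{"api": "send_rows", "payload": {
  "series": [
    [[0, -0.0006, -0.0003, 0, 0, 0, 0.24], [0, 0, 0, 0, 0, 0, 0.24]]
  ]
}}

```text
t: 20.42
ee_pos: [0.4663, 0.0529, 0.0098]
eef_rot: [3.129, 0.28, 0.0]
ft_force: [1.7, -16.4, -3.6]
grip_width: 0.618
grasp_force: 8.3
```

Call:
{"api": "send_rows", "payload": {
  "series": [
    [[0, 0.0004, 0, 0, 0, 0, 0.21], [0, 0, 0, 0, 0, 0, 0.21]]
  ]
}}

```text
t: 20.68
ee_pos: [0.4663, 0.0527, 0.0099]
eef_rot: [3.129, 0.28, 0.001]
ft_force: [0.7, -11.7, -1.9]
grip_width: 0.609
grasp_force: 11.4
```

```bash
python3 look.py|grep -E 'jaw|pad'
```

```text
jaw 278 X 121.2..140.7 Y 16.5..98.1 med 130.9 58.3 z 0.0290
pad 100 X 106.0..121.1 Y 61.2..97.6 med 113.8 79.3 z 0.0209
```

Call:
{"api": "send_rows", "payload": {
  "series": [
    [[0, -0.0002, -0.0003, 0, 0, 0, 0.18], [0, 0, 0, 0, 0, 0, 0.18]]
  ]
}}

```text
t: 20.98
ee_pos: [0.4662, 0.0533, 0.0102]
eef_rot: [3.129, 0.28, 0.001]
ft_force: [0.9, -8.5, -2.1]
grip_width: 0.594
grasp_force: 15.3
```

```bash
python3 look.py|grep -E 'jaw|pad'
```

```text
jaw 284 X 115.6..139.7 Y 16.9..97.9 med 129.4 58.9 z 0.0286
pad 92 X 105.7..120.3 Y 60.9..97.4 med 113.3 79.0 z 0.0210
```

Both the jaw travel and the force suggest about 7.7 mm of compression. One more small step brings it to mid-range.

Call:
{"api": "send_rows", "payload": {
  "series": [
    [[0, -0.0004, -0.0003, 0, 0, 0, 0.15], [0, 0, 0, 0, 0, 0, 0.15]]
  ]
}}

```text
t: 21.28
ee_pos: [0.4661, 0.0539, 0.0104]
eef_rot: [3.129, 0.28, 0.0]
ft_force: [0.9, -5.5, -3.4]
grip_width: 0.576
grasp_force: 17.7
```

```bash
python3 look.py|grep -E 'jaw|pad'
```

```text
jaw 277 X 119.0..138.3 Y 17.1..98.1 med 128.5 58.8 z 0.0290
pad 85 X 105.8..119.2 Y 61.7..97.7 med 112.9 79.6 z 0.0207
```

About 9 mm of compression gives roughly 24 N, mid-range. I release and retreat upward.

Call:
{"api": "send_rows", "payload": {
  "series": [
    [[0, 0.001, 0.0005, 0, 0, 0, 0.25], [0, 0.001, 0.0005, 0, 0, 0, 0.4], [0, 0.0005, 0, 0, 0, 0, 0.6], [0, 0, 0, 0, 0, 0, 0.6], [0, 0, -0.02, 0, 0, 0, 0.6], [0, 0, -0.05, 0, 0, 0, 0.6], [0, 0, -0.06, 0, 0, 0, 0.6], [0, 0, 0, 0, 0, 0, 0.6]]
  ]
}}

```text
t: 22.32
ee_pos: [0.4678, 0.0516, 0.1432]
eef_rot: [3.128, 0.281, 0.011]
ft_force: [-0.4, 0.1, -0.0]
grip_width: 0.8
grasp_force: 0.0
```

```bash
python3 look.py pics/c6.png
```

```text
strip 451 X 80.2..101.4 Y 22.3..137.1 med 90.9 78.8 z 0.0528
stop 28 X 82.3..98.7 Y 11.9..19.8 med 90.5 15.6 z 0.0401
jaw 287 X 116.3..138.5 Y 17.0..98.6 med 128.3 58.1 z 0.0286
pad 88 X 105.5..119.1 Y 61.5..97.4 med 112.7 79.4 z 0.0215
22.375 (np.float64(2.607449081298544), np.float64(-74.93218178654328)) 0.14114646180038948
```

View pics/c6.png

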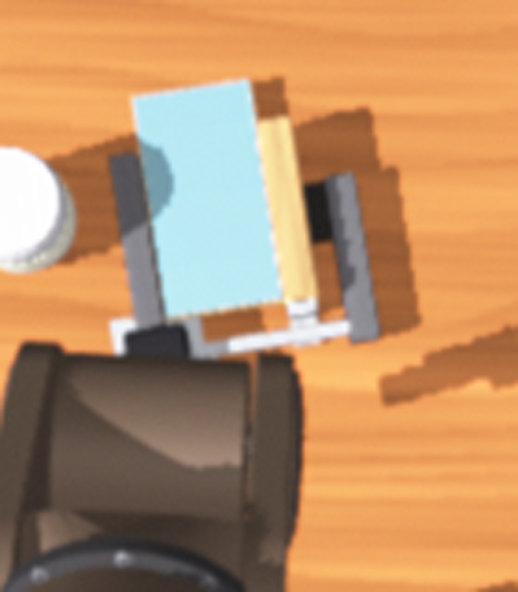

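The strip at crop (288,210) is flush on the panel and against the stop. The pad at (318,212) presses on it, the jaw held after release, and the gripper is clear.

```bash
python3 -c "
from workcell import job
print(job.job_done())"
```

```text
the job is handed in; nothing more can be done
None
```

I stood the strip upright, flush on the panel edge and against the end stop, and clamped it by the trigger alone with about 9 mm of pad compression (roughly 24 N, estimated from jaw travel and squeeze force). The job was handed in at about 22 s with the gripper clear, and no verdict came back.

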